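# Load the firing pan and put its lid on

## Task

Set the large dark clay disc gently, flat, in the open steel firing pan. Then take the lid off its sloped stand and close the pan with it: gently, fully seated flat on the rim, and let go. Leave the two small clay pieces and the bowl where they are.

Things in the scene. Friction and masses are not known exactly. Their poses are not given: they have to be found in the camera images.
- disc: The large dark grey clay disc, round, 44 mm across and 16 mm thick (the two other dark pieces are much smaller), lying flat on the 3 mm thick blue mat. About 60 g. Origin: centre of its underside, z up.
- chip_a: A small dark clay piece, round, 26 mm across and 10 mm thick, lying on the blue mat; stays there. Origin: centre of its underside.
- chip_b: The other small dark clay piece, same size, on the blue mat; stays there. Origin: centre of its underside.
- mat: The blue silicone mat, 200 x 190 x 3 mm, fixed to the table, carrying the three clay pieces at least 80 mm apart, centre to centre. Origin: centre of its underside.
- pan: The firing pan: an open-topped rectangular steel pan, 130 (its x) x 110 (its y) mm outside, walls and floor 4 mm, 55 mm high, fixed on a white kiln tile of 170 x 150 x 18 mm. Inside it is 122 x 102 mm and 51 mm deep, empty. Origin: centre of the tile's underside, on the table; z up, x along the long side.
- pan_in (a point): Centre of the pan's inner floor, 22 mm above the table. Axes as the pan's.
- pan_rim (a point): Centre of the pan's mouth at the height of the rim, 73 mm above the table. Axes as the pan's.
- stand: Sloped plywood stand, fixed to the table, 120 mm wide, about 140 mm deep, about 100 mm high at the back. Its board slopes up at 32 degrees (0.56 rad) away from the robot side, along the stand's +x; a ledge at the low end keeps the lid from sliding off. Origin: centre of its base on the table, z up.
- lid: The pan's loose steel lid, about 350 g, lying on the stand tilted 32 degrees, handle up. Plate 140 (x) x 120 (y) x 5 mm; under it a plug 108 x 88 x 6 mm that drops into the pan's mouth with 7 mm to spare per side, either way round. Origin: centre of the plate's underside, the face that comes to lie on the rim; z out of the handle side; on the stand x points up the slope.
- lid_grip (a point): A point inside the lid's handle: a flat-sided block in the middle of the plate, 14 mm thick (lid's x), 60 mm long (y), 34 mm tall. The point is on the lid's z axis 28 mm above the lid's origin (23 mm above the plate's top, 11 mm below the handle's top). Axes as the lid's: grip across x, fingers along -z.
- bowl: A small red plastic bowl, 100 mm across and 55 mm high, standing loose beyond the mat; stays there. Origin: centre of its underside.
Mind the look-alikes: they are no part of the job. Leave any green or purple look-alike of the pan alone.

How it is judged:
By the outcome, as a careful person would: the job done as asked, in the order asked, and still so for the second after the job is handed in, with the robot touching nothing.
It also fails if it takes over 64 s, if anything falls off the work surface, if the arm or the gripper's body presses on something with over 40 N, if the wrist force passes 120 N, or if a joint passes its speed limit or range.

## Robot

A 6-joint arm with a two-finger parallel gripper is mounted at the origin on the work surface. World frame = base frame: x ahead of the robot, y to its left, z up, the work surface at z = 0. Lengths are in mm, angles in degrees, forces in N, time in s.
With the tool pointing down it reaches from about 250 to 800 mm from the base axis. Payload 8.5 kg.
Tool frame: the origin (TCP) lies at the very end of the fingers, on their centre line; the grasp point (between the pads) lies 19 mm behind it; x points along the fingers, z is the direction in which the jaws open and shut, and the axes are right-handed (so a half turn about x gives the same grasp; the last joint's range is limited). The gripper opens to 85 mm and grips with 20 to 120 N. Pads are 22 mm wide; open, the fingers measure 114 mm over their backs; the gripper's body (76 mm by 85 mm) begins 54 mm behind the grasp point. The pads swing forward as they close: fully open they stand 13 mm farther back than shut.
Start: joints at [71.219, 13.648, -0.773, 75.585, 0, 90], TCP at [169.013, 497.004, 231.276] pointing down, gripper open.
Joint ranges: [-152.45, 152.45], [-59.26, 108.67], [-65.41, 83.53], [-104.44, 129.93], [-82.83, 76.93], [-180, 180]. Speed limits (degrees/s): [127.2, 127.2, 159.86, 180, 180, 180].

## Interface

Orientations are given as a 3x3 rotation matrix whose columns are the frame's x, y, z axes.
In Python, from cell import arm gives the robot as it stands. The module is installed in compiled form; this text tells all that it offers.
- The arm moves only by the tool send_rows, never from a script. Its argument "deltas" is a list that holds one entry, the list of rows, each a list of 5 numbers: the opening in per cent of the stroke, from 0 (shut) to 100 (fully open), then the shift along the tool's x, y, z in cm, then the turn about the tool's x in rad. A call has exactly 5 rows; each row shifts and turns the commanded pose from where the row before left it, along the tool's axes as they then stand; what a row does not reach is not made up. A row lasts 1/12 s, in which the tool goes at most 41.7 mm and 7.16 degrees, less where a joint would pass 70% of its speed; a pose out of reach is approached as far as the arm can. A call is refused whole if a number of a shift passes 4.17 or a number of a turn 0.125, either way. A call with a gripper value outside its range is refused whole. The fingers move at their own pace and stop on an object; "newtons" is the grip in N (left out, the last holds). Time passes only in rows, so rows that do not move let the fingers close, or fill a call up. It gives the time, the measured TCP pose, the force and the opening at its end, in the units of the state.
- arm.state(): the state, without advancing time (a new reading comes with each control period).
- arm.get_image(name): name is "scene" or "top"; returns the picture (384x512x3 uint8, red, green, blue); there is no depth.
- arm.get_calibration(name): a dict with "vertical_fov" (degrees; the focal length in pixels is half the picture's height over the tangent of half this angle, whatever the lens; pixels are square), "cx", "cy" (the principal point, pixels), "k1" (the pictures are not rectified: a ray, as slopes to the right and down, at radius r is drawn at 1 + k1 r^2 times it, then the intrinsics apply), "origin" and "attitude" of the camera in the world. Camera axes: x right, y down, z forward; pixel columns grow to the right and rows downward; lengths in mm; the calibration is good to about 2 mm. A picture is of the moment at which its call begins. get_calibration takes no time and is no camera call.
- arm.job_done(): hands the job in, once; it reports no verdict.
The state is a dict: "t": time; "joint_pos": joint angles; "joint_velocities": joint speeds; "joint_efforts": joint torques, N m; "ee_pos": TCP position; "orientation": TCP orientation; "wrist_force": force on the tool from outside, world axes, zero at the start; "ft_torque": the same for the moment, N m; "width": finger opening in mm.
Only numpy, scipy, OpenCV 4.12 (cv2) and the standard library are available. Lean on these libraries where they do the work, as an engineer would, in place of code of your own. Each camera call takes 0.05 s, during which the arm holds its last target. There are 200 camera calls.

## Working session

There is one attempt and no reset: what is moved stays moved. The work goes in short steps, Python scripts to look and compute and a tool call to move; the robot and the scene stay as the last step left them, time stands still between calls to the robot, and variables do not carry over. Pictures are saved under pics/ and viewed, about 8 in all and at most 12, crops included, and the job is handed in when it is done.

Besides the shell and the picture viewer there is one more tool, called after "Emit:" by a JSON object that holds its "method" and its "body". send_rows: Moves the arm, as the interface text tells. Its arguments: {"type":"object","properties":{"deltas":{"type":"array"},"newtons":{"type":"number"}},"required":["deltas"]}

```bash
mkdir -p pics; python3 - <<'E'
from cell import arm
import cv2
for n in("scene","top"):
    cv2.imwrite(f"pics/{n}0.png",cv2.resize(arm.get_image(n)[:,:,::-1],(800,600),interpolation=cv2.INTER_CUBIC))
    print(n,arm.get_calibration(n))
print(arm.state())
E
```

```text
scene {'vertical_fov': 47.59821478862811, 'cx': 252.91958540975602, 'cy': 191.28476557414598, 'k1': -0.008345479540785464, 'origin': array([1142.92384558,  198.12154954,  907.72808142]), 'attitude': array([[-0.29567207,  0.7456905 , -0.59709606],
       [ 0.95528677,  0.2293036 , -0.18667365],
       [-0.00228449, -0.62559214, -0.78014694]])}
top {'vertical_fov': 55.39198704777494, 'cx': 255.67978623919012, 'cy': 198.23427511478113, 'k1': -0.09843584210274871, 'origin': array([3.84272964e+02, 6.71481959e-02, 1.08179879e+03]), 'attitude': array([[-0.00943346, -0.9935133 ,  0.11332402],
       [-0.99993676,  0.01006633,  0.00501369],
       [-0.00612193, -0.11326956, -0.99354543]])}
{'t': 0.1, 'joint_pos': array([ 7.12218036e+01,  1.36786719e+01, -8.13465154e-01,  7.55849133e+01,
        6.18557794e-04,  9.00014532e+01]), 'joint_velocities': array([-0.03603324, -0.03332682,  0.10434936, -0.04541266, -0.06992957,
        0.0276939 ]), 'joint_efforts': array([-6.21434901e-04, -5.39720678e+01,  3.47000098e+01,  1.33261303e-02,
       -1.03167838e-05,  8.15512351e-06]), 'ee_pos': array([168.87151514, 496.68657475, 230.72217788]), 'orientation': array([[-4.43114153e-04, -9.46763659e-01,  3.21929151e-01],
       [-1.26972734e-03,  3.21929456e-01,  9.46762807e-01],
       [-9.99999096e-01,  1.07617527e-05, -1.34478320e-03]]), 'wrist_force': array([-0.25228041,  0.31373659, -0.03482921]), 'ft_torque': array([ 0.04341453,  0.01126899, -0.01516234]), 'width': 85.24831483332306}
```

View pics/scene0.png

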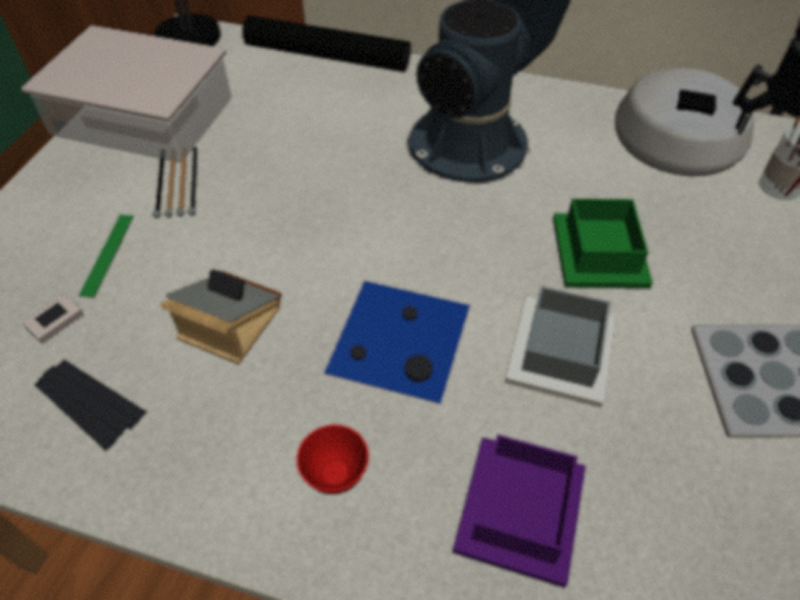

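View pics/top0.png

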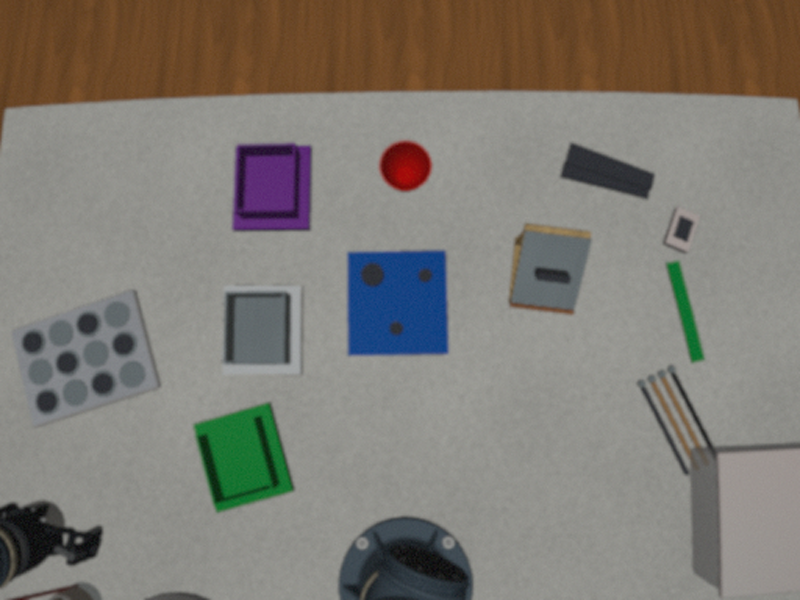

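```bash
cat > h.py <<'E'
import numpy as np, cv2
from cell import arm
from scipy.spatial.transform import Rotation as R
from scipy.optimize import least_squares
C={n:arm.get_calibration(n) for n in("scene","top")}
def proj(n,P):
    c=C[n];f=192/np.tan(np.radians(c["vertical_fov"]/2));A=c["attitude"].T
    K=np.array([[f,0,c["cx"]],[0,f,c["cy"]],[0,0,1]])
    return cv2.projectPoints(np.float64(P).reshape(-1,3),cv2.Rodrigues(A)[0],-A@c["origin"],K,np.array([c["k1"],0,0,0]))[0][:,0]
def rect(a,b,z): return np.array([[a,b,z],[a,-b,z],[-a,-b,z],[-a,b,z]])/1.
def pose(p,tilt=0):  # x,y,yaw(deg),z
    return (R.from_euler("z",p[2],degrees=True)*R.from_euler("y",-tilt,degrees=True)).as_matrix(),np.array([p[0],p[1],p[3] if len(p)>3 else 0])
def at(p,P,tilt=0):
    M,t=pose(p,tilt);return np.asarray(P)@M.T+t
def fit(p0,obs,tilt=0):
    return least_squares(lambda p:np.concatenate([(proj(n,at(p,P,tilt))-uv).ravel() for n,P,uv in obs]),p0,loss="soft_l1",x_scale=[10,10,5,10][:len(p0)])
def mosaic(name,tiles,lines):
    out=[]
    for n,(u,v) in tiles:
        im=arm.get_image(n)[:,:,::-1].copy();s=5
        im=cv2.resize(im[v:v+60,u:u+80],None,fx=s,fy=s,interpolation=cv2.INTER_CUBIC)
        for P in lines:
            q=((proj(n,P)-[u,v]+.5)*s).round().astype(int)
            cv2.polylines(im,[q],True,(0,255,255),1)
        out.append(im)
    cv2.imwrite(name,np.vstack([np.hstack(out[:2]),np.hstack(out[2:])]))
E
python3 - <<'E'
from h import *
k=.64
pan=fit([420,200,0],[("top",rect(85,75,18),np.array([(224,286),(302,286),(302,374),(221,374)])*k)])
# corner order: +x+y (top-left in image), +x-y, -x-y, -x+y
lid=fit([460,-230,0,60],[("top",rect(70,60,5),np.array([(527,226),(591,232),(575,309),(511,302)])*k),("top",[[0,0,39]],np.array([(551,275)])*k),("scene",[[0,0,39]],np.array([(227,278)])*k)],32)
def disc(n):
    im=arm.get_image(n)
    h=cv2.cvtColor(im,cv2.COLOR_RGB2HSV)
    c=np.array({"top":(372,275),"scene":(419,367)}[n])*k
    yy,xx=np.mgrid[:384,:512];m=(np.hypot(xx-c[0],yy-c[1])<14)&(im[:,:,2]<75)
    print(n,m.sum());return np.array([[xx[m].mean(),yy[m].mean()]])
d=fit([480,50],[("top",[[0,0,11]],disc("top"))]) if 0 else None
ob=[(n,disc(n)) for n in("top","scene")]
for z in(17,):
  for n,uv in ob:
    r=least_squares(lambda p:(proj(n,[[p[0],p[1],z if n=="top" else 13]])-uv).ravel(),[480,50]);print("disc",n,r.x)
dp=r.x
print("pan",pan.x,pan.fun.round(1),"lid",lid.x,lid.fun.round(1))
a=np.linspace(0,6.28,24);circ=np.c_[22*np.cos(a)+dp[0],22*np.sin(a)+dp[1],0*a+19]
L=[at(pan.x,rect(85,75,18)),at(pan.x,rect(65,55,73)),at(pan.x,rect(61,51,73)),at(lid.x,rect(70,60,5),32),at(lid.x,rect(7,30,39),32),circ]
mosaic("pics/m1.png",[("top",(135,170)),("top",(315,135)),("scene",(320,182)),("scene",(95,165))],L)
E
```

```text
top 137
scene 246
disc top [574.26069081  56.99814159]
disc scene [579.29179571  58.26531609]
pan [ 4.70660622e+02  2.64383495e+02 -1.73162718e-01] [ 0.  -0.5  0.1 -0.9 -0.6  0.6  0.5  0.7] lid [ 576.33727421 -269.53777292   -7.12589054   58.54342339] [-1.7  1.1 -0.   2.3 -0.8 -1.5 -0.3 -1.7  1.4  0.1 -1.3 -0.4]
```

View pics/m1.png

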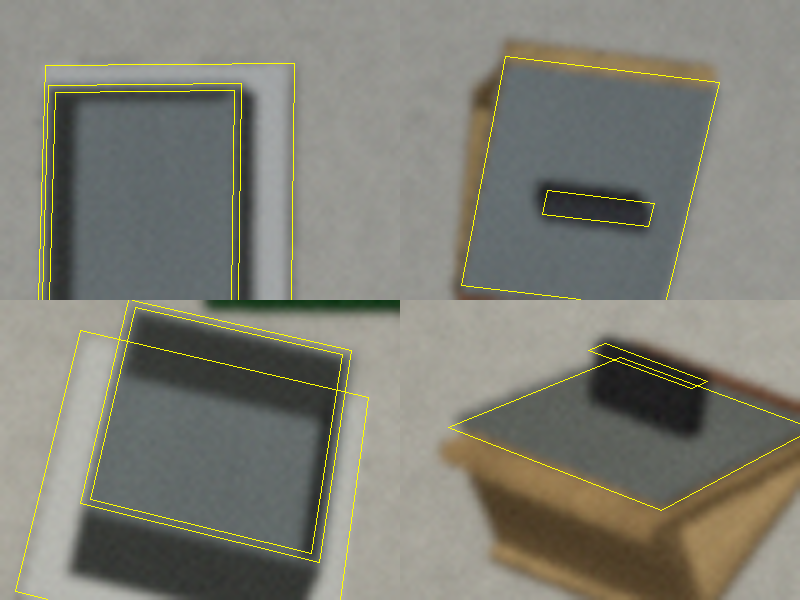

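Emit:
{"method": "send_rows", "body": {"deltas": [[[100, 0, 0, 0, -0.1093], [100, 0, 0, 0, -0.1093], [100, 0, 0, 0, -0.1093], [100, 0, -1.2, -1.3, 0], [100, 0, -2.4, -2.6, 0]]]}}

```text
t: 0.82
ee_pos: [204.1, 459.5, 230.9]
orientation: [[-0.001, -1.0, -0.004], [0.001, -0.004, 1.0], [-1.0, 0.001, 0.001]]
wrist_force: [0.6, 0.1, 0.6]
width: 85.4
```

Emit:
{"method": "send_rows", "body": {"deltas": [[[100, 0, -2.6, -2.8, 0], [100, 0, -2.6, -2.8, 0], [100, 0, -2.6, -2.8, 0], [100, 0, -2.6, -2.8, 0], [100, 0, -2.6, -2.8, 0]]]}}

```text
t: 1.23
ee_pos: [335.9, 316.5, 231.5]
orientation: [[0.0, -1.0, -0.0], [0.0, -0.0, 1.0], [-1.0, -0.0, 0.0]]
wrist_force: [1.3, 1.1, 0.9]
width: 86.0
```

Emit:
{"method": "send_rows", "body": {"deltas": [[[100, 0, -2.6, -2.8, 0], [100, 0, -2.6, -2.8, 0], [100, 0, -2.6, -2.8, 0], [100, 0, -2.6, -2.8, 0], [100, 0, -2.6, -2.8, 0]]]}}

```text
t: 1.65
ee_pos: [466.1, 176.3, 231.5]
orientation: [[0.0, -1.0, -0.0], [0.0, -0.0, 1.0], [-1.0, -0.0, 0.0]]
wrist_force: [1.6, 1.3, 0.5]
width: 85.4
```

Emit:
{"method": "send_rows", "body": {"deltas": [[[100, 0, -2.6, -2.8, 0], [100, 0, -2.6, -2.8, 0], [100, 0, -2.6, -2.8, 0], [100, 0, -2.0, -2.2, 0], [100, 0, 0, 0, 0]]]}}

```text
t: 2.07
ee_pos: [566.2, 68.2, 230.5]
orientation: [[0.001, -1.0, 0.004], [-0.001, 0.004, 1.0], [-1.0, -0.001, -0.001]]
wrist_force: [-0.4, -0.2, -1.0]
width: 85.3
```

Emit:
{"method": "send_rows", "body": {"deltas": [[[100, 2.0, -0.65, -0.7, 0], [100, 4.0, -0.7, -0.75, 0], [100, 4.0, 0, 0, 0], [100, 4.0, 0, 0, 0], [100, 2.6, 0, 0, 0]]]}}

```text
t: 2.48
ee_pos: [574.5, 57.4, 61.8]
orientation: [[-0.003, -1.0, 0.0], [-0.0, 0.0, 1.0], [-1.0, 0.003, -0.0]]
wrist_force: [-0.6, -0.2, 0.3]
width: 85.2
```

Emit:
{"method": "send_rows", "body": {"deltas": [[[100, 1.5, 0, 0, 0], [100, 0.5, 0, 0, 0], [100, 0, 0, 0, 0], [100, 0, 0, 0, 0], [100, 0, 0, 0, 0]]]}}

```text
t: 2.9
ee_pos: [577.6, 57.8, 46.8]
orientation: [[0.002, -1.0, -0.0], [0.0, -0.0, 1.0], [-1.0, -0.002, 0.0]]
wrist_force: [0.7, 0.8, 0.8]
width: 85.6
```

```bash
python3 - <<'E'
from h import *
print(arm.state()["ee_pos"])
ims=[]
for n,(u,v) in [("top",(200,150)),("scene",(220,190))]:
    ims.append(cv2.resize(arm.get_image(n)[v:v+80,u:u+80,::-1],(400,400),interpolation=cv2.INTER_CUBIC))
cv2.imwrite("pics/d1.png",np.hstack(ims))
E
```

```text
[577.55617061  57.76064317  46.847206  ]
```

View pics/d1.png

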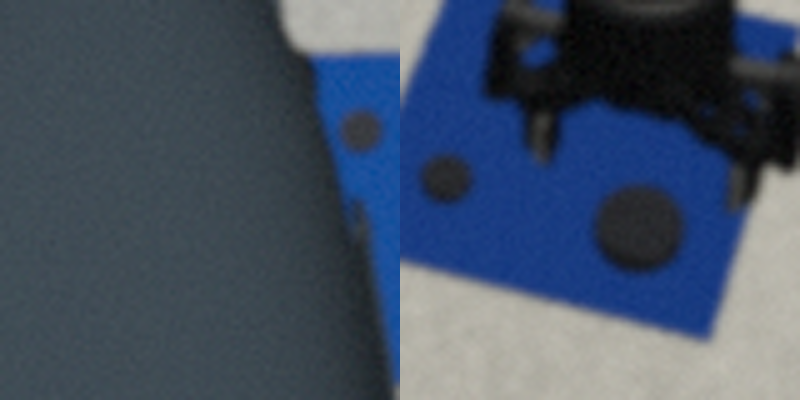

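Emit:
{"method": "send_rows", "body": {"deltas": [[[100, 1.5, 0, 0, 0], [100, 1.5, 0, 0, 0], [100, 0.8, 0, 0, 0], [100, 0.3, 0, 0, 0], [100, 0, 0, 0, 0]]], "newtons": 25}}

```text
t: 3.42
ee_pos: [576.3, 57.5, 4.1]
orientation: [[-0.001, -1.0, -0.0], [-0.0, -0.0, 1.0], [-1.0, 0.001, -0.0]]
wrist_force: [0.3, 0.6, 0.0]
width: 85.3
```

Emit:
{"method": "send_rows", "body": {"deltas": [[[60, 0, 0, 0, 0], [55, 0, 0, 0, 0], [50, 0, 0, 0, 0], [45, 0, 0, 0, 0], [40, 0, 0, 0, 0]]], "newtons": 25}}

```text
t: 3.83
ee_pos: [577.0, 57.6, 5.2]
orientation: [[0.001, -1.0, -0.0], [0.0, -0.0, 1.0], [-1.0, -0.001, 0.0]]
wrist_force: [-1.9, 0.3, 4.5]
width: 42.5
```

Emit:
{"method": "send_rows", "body": {"deltas": [[[30, 0, 0, 0, 0], [30, 0, 0, 0, 0], [30, 0, 0, 0, 0], [30, 0, 0, 0, 0], [30, 0, 0, 0, 0]]], "newtons": 25}}

```text
t: 4.25
ee_pos: [577.0, 57.6, 5.2]
orientation: [[0.001, -1.0, -0.0], [0.0, -0.0, 1.0], [-1.0, -0.001, 0.0]]
wrist_force: [-1.0, 0.7, 6.3]
width: 42.8
```

Emit:
{"method": "send_rows", "body": {"deltas": [[[30, -0.5, 0, 0, 0], [30, -1.5, 0, 0, 0], [30, -3.0, 0, 0, 0], [30, -4.0, 0, 0, 0], [30, -4.0, 0, 0, 0]]], "newtons": 25}}

```text
t: 4.67
ee_pos: [575.6, 57.4, 135.5]
orientation: [[-0.002, -1.0, -0.0], [-0.0, -0.0, 1.0], [-1.0, 0.002, -0.0]]
wrist_force: [1.6, 0.3, -0.3]
width: 42.2
```

Emit:
{"method": "send_rows", "body": {"deltas": [[[30, -1, 0, 0, 0], [30, 0, 0, 0, 0], [30, 0, 0, 0, 0], [30, 0, 0, 0, 0], [30, 0, 0, 0, 0]]]}}

```text
t: 5.08
ee_pos: [575.5, 57.4, 142.6]
orientation: [[-0.003, -1.0, -0.0], [-0.0, -0.0, 1.0], [-1.0, 0.003, -0.0]]
wrist_force: [0.8, 0.7, -1.1]
width: 42.3
```

```bash
python3 - <<'E'
from h import *
s=arm.state();print(s["ee_pos"],s["width"],s["wrist_force"])
q=proj("scene",[[577,57.6,s["ee_pos"][2]]])[0];print(q)
u,v=int(q[0])-50,int(q[1])-50
cv2.imwrite("pics/d2.png",cv2.resize(arm.get_image("scene")[v:v+80,u:u+100,::-1],None,fx=6,fy=6,interpolation=cv2.INTER_CUBIC))
E
```

```text
[575.51894399  57.44298533 142.59522515] 42.3218608470935 [ 0.80636245  0.7235346  -1.12551748]
[268.70000015 202.35314493]
```

View pics/d2.png

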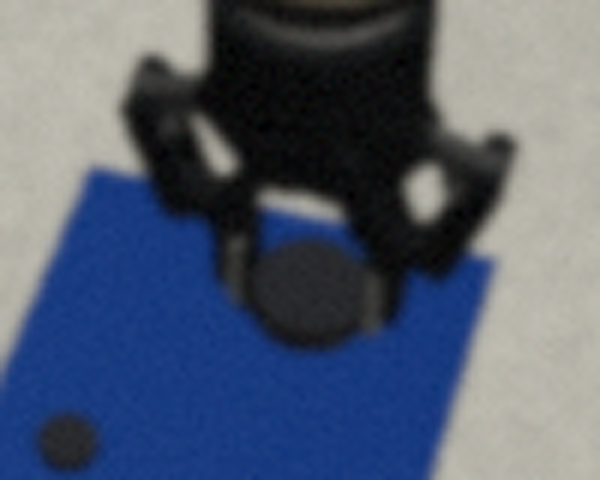

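```bash
python3 -c "
from h import *
print(arm.state()['joint_pos'])"
```

```text
[ 5.70095895e+00  2.13408347e+01 -2.92263537e+00  6.59080071e+01
 -6.36299542e-03  5.69326083e+00]
```

Emit:
{"method": "send_rows", "body": {"deltas": [[[30, 0, 0.8, 1.4, 0], [30, 0, 1.5, 3.0, 0], [30, 0, 1.6, 3.2, 0], [30, 0, 1.6, 3.2, 0], [30, 0, 1.6, 3.2, 0]]]}}

```text
t: 5.55
ee_pos: [504.2, 198.3, 143.1]
orientation: [[-0.002, -1.0, 0.001], [-0.001, 0.001, 1.0], [-1.0, 0.002, -0.001]]
wrist_force: [1.2, 0.4, 0.5]
width: 42.7
```

Emit:
{"method": "send_rows", "body": {"deltas": [[[30, 0, 1.6, 3.2, 0], [30, 0, 1.3, 2.5, 0], [30, 0, 0.58, 1.0, 0], [30, 0, 0, 0, 0], [30, 0, 0, 0, 0]]]}}

```text
t: 5.97
ee_pos: [470.4, 264.4, 143.6]
orientation: [[-0.001, -1.0, -0.002], [-0.001, -0.002, 1.0], [-1.0, 0.001, -0.001]]
wrist_force: [0.1, 0.6, -1.1]
width: 42.4
```

```bash
python3 -c "
from h import *
print(arm.state()['joint_pos'],arm.state()['ee_pos'])"
```

```text
[ 2.93613117e+01  1.76201375e+01 -8.41778844e+00  6.40399406e+01
 -3.00899433e-02  2.92699910e+01] [470.38541211 264.44538084 143.59019438]
```

Emit:
{"method": "send_rows", "body": {"deltas": [[[30, 0, 0, 0, 0.1208], [30, 0, 0, 0, 0.1208], [30, 0, 0, 0, 0.1208], [30, 0, 0, 0, 0.1208], [30, 0, 0, 0, 0.1208]]]}}

```text
t: 6.38
ee_pos: [471.5, 262.8, 143.9]
orientation: [[-0.0, -0.819, 0.574], [-0.001, 0.574, 0.819], [-1.0, -0.0, -0.001]]
wrist_force: [0.5, 1.0, -0.1]
width: 42.3
```

Emit:
{"method": "send_rows", "body": {"deltas": [[[30, 0, 0, 0, 0.1208], [30, 0, 0, 0, 0.1208], [30, 0, 0, 0, 0.1208], [30, 0, 0, 0, 0.1208], [30, 1.0, 0, 0, 0.1208]]]}}

```text
t: 6.8
ee_pos: [472.5, 263.3, 135.3]
orientation: [[0.002, -0.347, 0.938], [0.001, 0.938, 0.347], [-1.0, -0.0, 0.002]]
wrist_force: [-0.6, -0.1, -0.0]
width: 42.3
```

Emit:
{"method": "send_rows", "body": {"deltas": [[[30, 2.0, 0, 0, 0.1208], [30, 2.5, 0, 0, 0.1208], [30, 2.0, 0, 0, 0.1208], [30, 2.0, 0, 0, 0], [30, 1.0, 0, 0, 0]]]}}

```text
t: 7.22
ee_pos: [470.3, 262.3, 36.8]
orientation: [[-0.003, 0.002, 1.0], [-0.002, 1.0, -0.002], [-1.0, -0.002, -0.003]]
wrist_force: [0.1, -1.0, -0.3]
width: 42.9
```

Emit:
{"method": "send_rows", "body": {"deltas": [[[30, 0.3, 0, 0, 0], [30, 0.2, 0, 0, 0], [30, 0.2, 0, 0, 0], [30, 0.1, 0, 0, 0], [30, 0, 0, 0, 0]]]}}

```text
t: 7.63
ee_pos: [471.2, 264.7, 31.9]
orientation: [[0.001, -0.001, 1.0], [0.0, 1.0, 0.001], [-1.0, 0.0, 0.001]]
wrist_force: [-0.3, 1.4, -0.6]
width: 42.5
```

Emit:
{"method": "send_rows", "body": {"deltas": [[[30, 0.15, 0, 0, 0], [30, 0.15, 0, 0, 0], [30, 0.1, 0, 0, 0], [30, 0.1, 0, 0, 0], [30, 0, 0, 0, 0]]]}}

```text
t: 8.05
ee_pos: [470.6, 264.5, 26.1]
orientation: [[-0.0, -0.001, 1.0], [-0.0, 1.0, 0.001], [-1.0, -0.0, -0.0]]
wrist_force: [-0.7, 0.3, -0.6]
width: 42.4
```

Emit:
{"method": "send_rows", "body": {"deltas": [[[30, 0.05, 0, 0, 0], [30, 0.05, 0, 0, 0], [30, 0.05, 0, 0, 0], [30, 0, 0, 0, 0], [30, 0, 0, 0, 0]]]}}

```text
t: 8.47
ee_pos: [470.7, 264.5, 24.8]
orientation: [[-0.0, -0.001, 1.0], [-0.0, 1.0, 0.001], [-1.0, -0.0, -0.0]]
wrist_force: [0.4, -0.1, 0.1]
width: 42.5
```

Emit:
{"method": "send_rows", "body": {"deltas": [[[30, 0.05, 0, 0, 0], [30, 0.05, 0, 0, 0], [30, 0, 0, 0, 0], [30, 0, 0, 0, 0], [30, 0, 0, 0, 0]]]}}

```text
t: 8.88
ee_pos: [470.8, 264.6, 24.2]
orientation: [[0.0, -0.0, 1.0], [0.0, 1.0, 0.0], [-1.0, 0.0, 0.0]]
wrist_force: [-1.6, -0.8, 5.9]
width: 42.4
```

Emit:
{"method": "send_rows", "body": {"deltas": [[[30, 0.05, 0, 0, 0], [30, 0.05, 0, 0, 0], [30, 0, 0, 0, 0], [30, 0, 0, 0, 0], [30, 0, 0, 0, 0]]]}}

```text
t: 9.3
ee_pos: [470.8, 264.6, 24.1]
orientation: [[0.001, -0.0, 1.0], [0.0, 1.0, 0.0], [-1.0, 0.0, 0.001]]
wrist_force: [-5.1, -3.0, 16.2]
width: 42.4
```

Emit:
{"method": "send_rows", "body": {"deltas": [[[30, -0.08, 0, 0, 0], [30, 0, 0, 0, 0], [52, 0, 0, 0, 0], [56, 0, 0, 0, 0], [62, 0, 0, 0, 0]]]}}

```text
t: 9.72
ee_pos: [470.7, 264.5, 23.3]
orientation: [[-0.0, -0.0, 1.0], [-0.0, 1.0, 0.0], [-1.0, -0.0, -0.0]]
wrist_force: [0.6, 0.6, 0.6]
width: 52.7
```

Emit:
{"method": "send_rows", "body": {"deltas": [[[62, 0, 0, 0, 0], [62, -0.5, 0, 0, 0], [62, -1.5, 0, 0, 0], [62, -3, 0, 0, 0], [62, -4, 0, 0, 0]]]}}

```text
t: 10.13
ee_pos: [469.0, 263.6, 112.6]
orientation: [[-0.005, -0.001, 1.0], [-0.003, 1.0, 0.0], [-1.0, -0.003, -0.005]]
wrist_force: [0.7, 0.7, 0.3]
width: 53.2
```

Emit:
{"method": "send_rows", "body": {"deltas": [[[80, -4, 0, 0, -0.1206], [100, -4, 0, 0, -0.1206], [100, -2, 0, 0, -0.1206], [100, 0, 0, 0, -0.1206], [100, 0, 0, 0, -0.1206]]]}}

```text
t: 10.55
ee_pos: [471.5, 265.0, 215.9]
orientation: [[0.003, -0.572, 0.82], [0.002, 0.82, 0.572], [-1.0, -0.0, 0.004]]
wrist_force: [-1.2, -0.6, -0.6]
width: 85.4
```

Emit:
{"method": "send_rows", "body": {"deltas": [[[100, 0, 0, 0, -0.1206], [100, 0, 0, 0, -0.1206], [100, 0, 0, 0, -0.1206], [100, 0, 0, 0, -0.1206], [100, 0, 0, 0, -0.1206]]]}}

```text
t: 10.97
ee_pos: [470.6, 264.4, 213.9]
orientation: [[-0.0, -0.936, 0.351], [-0.0, 0.351, 0.936], [-1.0, 0.0, -0.0]]
wrist_force: [-1.0, 0.8, -0.4]
width: 85.0
```

Emit:
{"method": "send_rows", "body": {"deltas": [[[100, 0, 0, 0, -0.1206], [100, 0, 0, 0, -0.1204], [100, 0, -0.6, -1.8, 0], [100, 0, -1.0, -3.2, 0], [100, 0, -1.1, -3.7, 0]]]}}

```text
t: 11.38
ee_pos: [486.8, 175.1, 213.7]
orientation: [[0.0, -0.993, 0.12], [0.0, 0.12, 0.993], [-1.0, -0.0, 0.0]]
wrist_force: [0.9, -0.7, -0.1]
width: 85.5
```

Emit:
{"method": "send_rows", "body": {"deltas": [[[100, 0, -1.1, -3.7, 0], [100, 0, -1.1, -3.7, 0], [100, 0, -1.1, -3.7, 0], [100, 0, -1.1, -3.7, 0], [100, 0, -1.1, -3.7, 0]]]}}

```text
t: 11.8
ee_pos: [518.5, -17.4, 214.1]
orientation: [[0.0, -0.992, 0.123], [-0.0, 0.123, 0.992], [-1.0, -0.0, -0.0]]
wrist_force: [0.1, 1.0, -0.3]
width: 85.5
```

Emit:
{"method": "send_rows", "body": {"deltas": [[[100, 0, -1.1, -3.7, 0], [100, 0, -1.1, -3.7, 0], [100, 0, -1.1, -3.7, 0], [100, 0, -1.1, -3.7, 0], [100, 0, -1.1, -3.7, 0]]]}}

```text
t: 12.22
ee_pos: [550.3, -207.8, 214.0]
orientation: [[0.0, -0.992, 0.123], [-0.0, 0.123, 0.992], [-1.0, -0.0, -0.0]]
wrist_force: [0.7, 0.6, 0.2]
width: 85.0
```

Emit:
{"method": "send_rows", "body": {"deltas": [[[100, 0, -1.1, -3.7, 0], [100, 0, -0.72, -2.27, 0], [100, 0, 0, 0, 0], [100, 0, 0, 0, 0], [100, 0, 0, 0, 0]]]}}

```text
t: 12.63
ee_pos: [560.9, -266.9, 213.6]
orientation: [[-0.001, -0.992, 0.123], [0.0, 0.123, 0.992], [-1.0, 0.001, 0.0]]
wrist_force: [0.1, -0.1, 0.0]
width: 84.7
```

Emit:
{"method": "send_rows", "body": {"deltas": [[[100, 2, 0, 0, 0], [100, 3, 0, 0, 0], [100, 3, 0, 0, 0], [100, 1.5, 0, 0, 0], [100, 0.5, 0, 0, 0]]]}}

```text
t: 13.05
ee_pos: [559.7, -265.0, 111.2]
orientation: [[-0.004, -0.993, 0.121], [0.002, 0.121, 0.993], [-1.0, 0.004, 0.001]]
wrist_force: [-0.0, -0.1, 0.7]
width: 85.3
```

```bash
python3 - <<'E'
from h import *
s=arm.state();print(s["ee_pos"],s["wrist_force"])
lid=[576.34,-269.54,-7.13,58.54]
L=[at(lid,rect(70,60,5),32),at(lid,rect(7,30,39),32)]
mosaic("pics/l1.png",[("top",(140,180)),("top",(315,135)),("scene",(330,190)),("scene",(95,150))],L)
E
```

```text
[ 559.65665247 -264.99550861  111.18477071] [-0.03854953 -0.05700497  0.74080248]
```

View pics/l1.png

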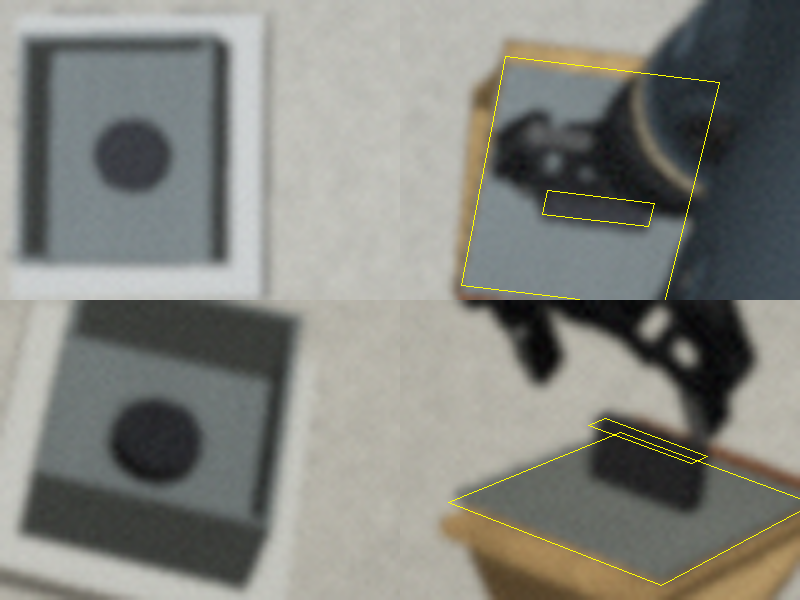

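```bash
python3 - <<'E'
from h import *
for z in (130,124,118,110,95,90): print(z,proj("scene",[[560.8,-267,z],[560.8+.124*42.5,-267+.992*42.5,z],[560.8-.124*42.5,-267-.992*42.5,z]]).round(1).tolist())
lid=[576.34,-269.54,-7.13,58.54]
print(at(lid,[[0,30,39],[0,-30,39],[0,0,28]],32),proj("scene",at(lid,[[0,30,39],[0,-30,39],[7,30,39],[7,-30,39],[7,30,5],[7,-30,5]],32)).round(1))
E
```

```text
130 [[139.9, 168.6], [155.0, 174.1], [125.1, 163.3]]
124 [[140.4, 170.3], [155.5, 175.8], [125.7, 164.9]]
118 [[140.9, 171.9], [155.9, 177.4], [126.2, 166.6]]
110 [[141.6, 174.1], [156.5, 179.6], [127.0, 168.8]]
95 [[142.8, 178.1], [157.6, 183.6], [128.4, 172.8]]
90 [[143.2, 179.4], [158.0, 184.9], [128.8, 174.1]]
[[ 559.55659502 -237.20679632   91.61387575]
 [ 552.10933241 -296.74282138   91.61387575]
 [ 561.61699959 -267.6983243    82.28534669]] [[154.4 181.4]
 [133.8 173.8]
 [152.8 182.1]
 [132.1 174.5]
 [150.9 194.7]
 [130.5 187. ]]
```

Emit:
{"method": "send_rows", "body": {"deltas": [[[100, 1.5, 0, 0.2, 0], [100, 1.5, 0, 0, 0], [100, 0.8, 0, 0, 0], [100, 0.4, 0, 0, 0], [100, 0, 0, 0, 0]]], "newtons": 25}}

```text
t: 13.67
ee_pos: [561.5, -265.3, 71.7]
orientation: [[-0.0, -0.992, 0.123], [0.0, 0.123, 0.992], [-1.0, 0.0, -0.0]]
wrist_force: [-0.3, -0.2, -0.2]
width: 85.3
```

Emit:
{"method": "send_rows", "body": {"deltas": [[[100, 0.3, 0, 0, 0], [100, 0.3, 0, 0, 0], [100, 0.2, 0, 0, 0], [100, 0, 0, 0, 0], [100, 0, 0, 0, 0]]]}}

```text
t: 14.08
ee_pos: [561.5, -265.4, 63.7]
orientation: [[0.0, -0.992, 0.123], [-0.0, 0.123, 0.992], [-1.0, -0.0, -0.0]]
wrist_force: [0.4, -1.0, -0.3]
width: 85.2
```

Close gently on the handle's ends, checking contact.

Emit:
{"method": "send_rows", "body": {"deltas": [[[85, 0, 0, 0, 0], [80, 0, 0, 0, 0], [76, 0, 0, 0, 0], [72, 0, 0, 0, 0], [68, 0, 0, 0, 0]]]}}

```text
t: 14.5
ee_pos: [561.5, -266.3, 64.3]
orientation: [[0.0, -0.992, 0.124], [-0.002, 0.124, 0.992], [-1.0, -0.001, -0.002]]
wrist_force: [-3.7, -4.2, 5.3]
width: 59.5
```

Emit:
{"method": "send_rows", "body": {"deltas": [[[64, 0, 0, 0, 0], [60, 0, 0, 0, 0], [55, 0, 0, 0, 0], [50, 0, 0, 0, 0], [50, 0, 0, 0, 0]]]}}

```text
t: 14.92
ee_pos: [561.5, -266.3, 64.3]
orientation: [[0.0, -0.992, 0.124], [-0.002, 0.124, 0.992], [-1.0, -0.001, -0.002]]
wrist_force: [-2.0, -5.3, 5.0]
width: 59.0
```

```bash
python3 - <<'E'
from h import *
s=arm.state();print(s["ee_pos"],s["wrist_force"],s["ft_torque"],s["width"])
cv2.imwrite("pics/l2.png",cv2.resize(arm.get_image("scene")[150:240,90:200,::-1],None,fx=6,fy=6,interpolation=cv2.INTER_CUBIC))
E
```

```text
[ 561.51128282 -266.31373514   64.27180807] [-2.02014307 -5.2811847   4.99305816] [-1.11672425  0.55908581 -0.05374892] 59.02322058040879
```

View pics/l2.png

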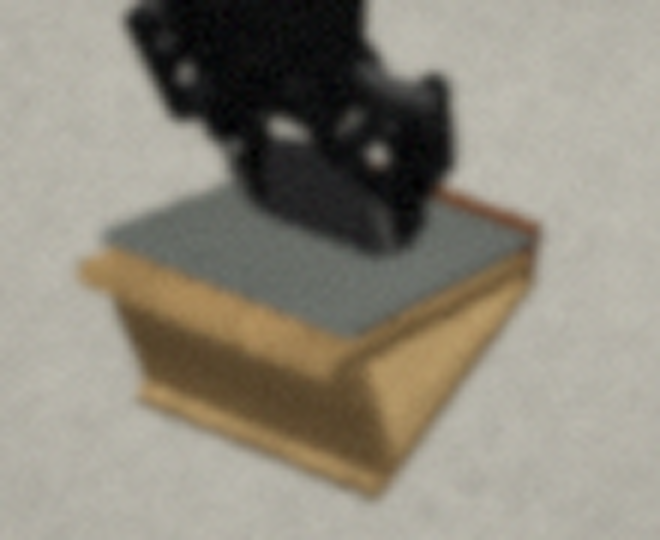

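Emit:
{"method": "send_rows", "body": {"deltas": [[[50, -0.3, 0, 0, 0], [50, -0.6, 0, 0, 0], [50, -1.0, 0, 0, 0], [50, -1.5, 0, 0, 0], [50, -1.5, 0, 0, 0]]], "newtons": 30}}

```text
t: 15.38
ee_pos: [561.2, -264.8, 113.3]
orientation: [[-0.001, -0.992, 0.123], [0.001, 0.123, 0.992], [-1.0, 0.001, 0.001]]
wrist_force: [0.2, -0.6, -3.4]
width: 59.3
```

Emit:
{"method": "send_rows", "body": {"deltas": [[[50, -2, 0, 0, 0], [50, -2.0, 0, 0, 0], [50, -1.0, 0, 0, 0], [50, 0, 0, 0, 0], [50, 0, 0, 0, 0]]]}}

```text
t: 15.8
ee_pos: [561.6, -265.3, 162.8]
orientation: [[0.001, -0.992, 0.123], [-0.0, 0.123, 0.992], [-1.0, -0.001, -0.0]]
wrist_force: [-0.2, -0.3, -5.0]
width: 59.1
```

```bash
python3 - <<'E'
from h import *
s=arm.state();print(s["ee_pos"],s["wrist_force"],s["ft_torque"],s["width"])
cv2.imwrite("pics/l3.png",cv2.resize(arm.get_image("scene")[120:220,90:200,::-1],None,fx=5,fy=5,interpolation=cv2.INTER_CUBIC))
E
```

```text
[ 561.63108308 -265.27113934  162.80587904] [-0.17166122 -0.25532317 -5.01058647] [ 0.01106802  0.00102156 -0.02869328] 59.078148368118214
```

View pics/l3.png

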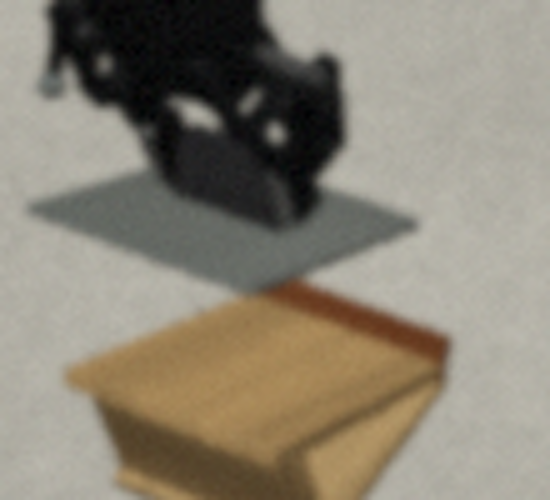

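```bash
python3 - <<'E'
from h import *
uv=np.array([(95.6,161.6),(140,178.4),(173.6,165)])-.5
C3=[[70,-60,5],[70,60,5],[-70,60,5]]
G=np.array([561.6,-265.3,162.8+19])
def f(p):
    M=pose([0,0,-7],p[0])[0]; o=np.array([p[2],p[3],p[1]])
    return (proj("scene",np.array(C3)@M.T+o)-uv).ravel()
for t in (0,10,20,32):
    r=least_squares(lambda q:f([t,*q]),[150,575,-265]);print(t,r.x.round(1),r.cost.round(2))
r=least_squares(f,[20,150,575,-265],x_scale=[10,10,10,10]);print(r.x,r.cost)
M=pose([0,0,-7],r.x[0])[0];print("grip in lid",M.T@(G-[r.x[2],r.x[3],r.x[1]]))
E
```

```text
0 [  26.   459.3 -355.2] 219.06
10 [  73.1  498.4 -323.6] 120.45
20 [ 113.3  533.4 -296.1] 42.41
32 [ 145.   564.1 -273.7] 0.27
[  32.60780159  145.9624244   565.17352844 -273.00379099] 0.15829123305854295
grip in lid [15.53364962  7.21086453 32.60612654]
```

Emit:
{"method": "send_rows", "body": {"deltas": [[[50, 0, 0, 0, -0.1204], [50, 0, 1.2, 0.4, 0], [50, 0, 2.4, 0.8, 0], [50, 0, 3.1, 1.1, 0], [50, 0, 3.1, 1.1, 0]]]}}

```text
t: 16.27
ee_pos: [461.8, -230.2, 160.6]
orientation: [[-0.003, -1.0, 0.003], [0.001, 0.003, 1.0], [-1.0, 0.003, 0.001]]
wrist_force: [-0.3, -0.5, -3.3]
width: 59.1
```

Emit:
{"method": "send_rows", "body": {"deltas": [[[50, 0, 3.1, 1.1, 0], [50, 0, 3.0, 1.1, 0], [50, 0, 2.0, 0.7, 0], [50, 0, 0.76, 0.2, 0], [50, 1.0, 0, 0, 0]]]}}

```text
t: 16.68
ee_pos: [373.5, -199.3, 153.0]
orientation: [[0.0, -1.0, 0.003], [-0.0, 0.003, 1.0], [-1.0, -0.0, -0.0]]
wrist_force: [0.6, 0.0, -3.6]
width: 59.1
```

Emit:
{"method": "send_rows", "body": {"deltas": [[[50, 2, 0, 0, 0], [50, 3.0, 0, 0, 0], [50, 3.0, 0, 0, 0], [50, 1.5, 0, 0, 0], [50, 0.5, 0, 0, 0]]]}}

```text
t: 17.1
ee_pos: [373.2, -198.8, 49.6]
orientation: [[-0.005, -1.0, 0.003], [0.002, 0.003, 1.0], [-1.0, 0.005, 0.002]]
wrist_force: [-0.9, 0.2, -3.1]
width: 59.2
```

Emit:
{"method": "send_rows", "body": {"deltas": [[[50, 0.3, 0, 0, 0], [50, 0.3, 0, 0, 0], [50, 0.2, 0, 0, 0], [50, 0.2, 0, 0, 0], [50, 0.0, 0, 0, 0]]]}}

```text
t: 17.52
ee_pos: [375.4, -200.0, 43.0]
orientation: [[0.001, -1.0, 0.003], [-0.001, 0.003, 1.0], [-1.0, -0.001, -0.001]]
wrist_force: [-0.9, 0.1, -3.4]
width: 59.2
```

Emit:
{"method": "send_rows", "body": {"deltas": [[[50, 0.2, 0, 0, 0], [50, 0.2, 0, 0, 0], [50, 0.2, 0, 0, 0], [50, 0.2, 0, 0, 0], [50, 0.0, 0, 0, 0]]]}}

```text
t: 17.93
ee_pos: [379.0, -200.4, 36.4]
orientation: [[0.008, -1.0, 0.002], [-0.001, 0.002, 1.0], [-1.0, -0.008, -0.001]]
wrist_force: [8.8, 5.9, 11.3]
width: 59.4
```

Emit:
{"method": "send_rows", "body": {"deltas": [[[50, 0.2, 0, 0, 0], [50, 0.2, 0, 0, 0], [50, 0.2, 0, 0, 0], [50, 0, 0, 0, 0], [50, 0.0, 0, 0, 0]]]}}

```text
t: 18.35
ee_pos: [380.3, -201.5, 31.1]
orientation: [[0.01, -1.0, 0.002], [-0.003, 0.002, 1.0], [-1.0, -0.01, -0.003]]
wrist_force: [9.6, 0.9, 11.2]
width: 59.8
```

Emit:
{"method": "send_rows", "body": {"deltas": [[[50, 0.2, 0, 0, 0], [50, 0.2, 0, 0, 0], [50, 0.2, 0, 0, 0], [50, 0, 0, 0, 0], [50, 0.0, 0, 0, 0]]]}}

```text
t: 18.77
ee_pos: [382.2, -201.8, 26.0]
orientation: [[0.014, -1.0, 0.002], [-0.003, 0.002, 1.0], [-1.0, -0.014, -0.003]]
wrist_force: [14.7, 3.8, 19.4]
width: 59.5
```

Emit:
{"method": "send_rows", "body": {"deltas": [[[50, 0.1, 0, 0, 0], [50, 0.1, 0, 0, 0], [50, 0.1, 0, 0, 0], [50, 0, 0, 0, 0], [50, 0.0, 0, 0, 0]]]}}

```text
t: 19.18
ee_pos: [383.6, -202.1, 23.5]
orientation: [[0.016, -1.0, 0.002], [-0.004, 0.002, 1.0], [-1.0, -0.016, -0.004]]
wrist_force: [17.3, 5.3, 23.4]
width: 59.8
```

Emit:
{"method": "send_rows", "body": {"deltas": [[[50, 0.1, 0, 0, 0], [50, 0.1, 0, 0, 0], [50, 0.1, 0, 0, 0], [50, 0, 0, 0, 0], [50, 0.0, 0, 0, 0]]]}}

```text
t: 19.6
ee_pos: [383.8, -202.7, 20.7]
orientation: [[0.017, -1.0, 0.002], [-0.005, 0.002, 1.0], [-1.0, -0.017, -0.005]]
wrist_force: [16.9, 3.5, 22.5]
width: 59.3
```

```bash
python3 - <<'E'
from h import *
q=proj("scene",[[380,-200,30]])[0].astype(int);print(q)
u,v=max(q[0]-55,0),q[1]-50
print(u,v)
cv2.imwrite("pics/l4.png",cv2.resize(arm.get_image("scene")[v:v+100,u:u+110,::-1],None,fx=6,fy=6,interpolation=cv2.INTER_CUBIC))
E
```

```text
[198 151]
143 101
```

View pics/l4.png

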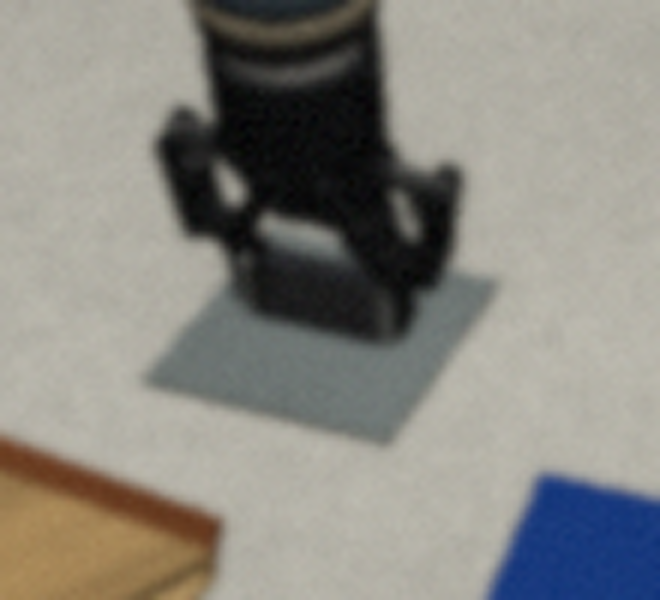

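```bash
python3 - <<'E'
from h import *
uv=np.array([(167.2,164.3),(207.7,175.2),(225.8,148.5)])-.5
C3=[[70,-60,5],[70,60,5],[-70,60,5]]
def f(p):
    M=pose([0,0,p[4]],p[0])[0]; o=np.array([p[2],p[3],p[1]])
    return (proj("scene",np.array(C3)@M.T+o)-uv).ravel()
for z,t in ((6,0),(8,2),(10,4),(13,8),(17,12)):
    r=least_squares(lambda q:f([t,z,*q]),[380,-200,0]);print(t,z,r.x.round(1),r.cost.round(2),r.fun.round(1))
E
```

```text
0 6 [ 373.1 -206.5   -5.8] 17.58 [ 0.   1.  -1.9  2.8  2.  -4.4]
2 8 [ 375.9 -205.5   -5. ] 13.5 [-0.1  0.9 -1.6  2.4  1.8 -3.8]
4 10 [ 378.7 -204.6   -4.2] 9.8 [-0.3  0.8 -1.3  2.   1.6 -3.3]
8 13 [ 383.6 -203.1   -2.7] 3.86 [-0.5  0.7 -0.6  1.1  1.2 -2. ]
12 17 [ 389.5 -201.1   -1.3] 0.81 [-0.7  0.4 -0.   0.1  0.7 -0.7]
```

Emit:
{"method": "send_rows", "body": {"deltas": [[[50, 0.1, 0, 0, 0], [50, 0.1, 0, 0, 0], [50, 0.1, 0, 0, 0], [50, 0, 0, 0, 0], [50, 0.0, 0, 0, 0]]]}}

```text
t: 20.07
ee_pos: [382.7, -202.8, 17.1]
orientation: [[0.014, -1.0, 0.002], [-0.005, 0.002, 1.0], [-1.0, -0.014, -0.005]]
wrist_force: [14.2, -0.7, 18.6]
width: 59.3
```

Emit:
{"method": "send_rows", "body": {"deltas": [[[50, 0.1, 0, 0, 0], [50, 0.1, 0, 0, 0], [50, 0, 0, 0, 0], [50, 0, 0, 0, 0], [50, 0.0, 0, 0, 0]]]}}

```text
t: 20.48
ee_pos: [381.9, -202.6, 14.8]
orientation: [[0.013, -1.0, 0.002], [-0.005, 0.002, 1.0], [-1.0, -0.013, -0.005]]
wrist_force: [12.8, -1.5, 17.4]
width: 59.3
```

Emit:
{"method": "send_rows", "body": {"deltas": [[[50, 0.1, 0, 0, 0], [50, 0.1, 0, 0, 0], [50, 0, 0, 0, 0], [50, 0, 0, 0, 0], [50, 0.0, 0, 0, 0]]]}}

```text
t: 20.9
ee_pos: [381.5, -202.5, 12.6]
orientation: [[0.012, -1.0, 0.002], [-0.005, 0.002, 1.0], [-1.0, -0.012, -0.005]]
wrist_force: [11.8, -1.0, 14.9]
width: 59.4
```

Emit:
{"method": "send_rows", "body": {"deltas": [[[50, 0.1, 0, 0, 0], [50, 0.1, 0, 0, 0], [50, 0, 0, 0, 0], [50, 0, 0, 0, 0], [50, 0.0, 0, 0, 0]]]}}

```text
t: 21.32
ee_pos: [380.7, -202.3, 10.2]
orientation: [[0.011, -1.0, 0.002], [-0.004, 0.002, 1.0], [-1.0, -0.011, -0.004]]
wrist_force: [10.1, -1.7, 13.7]
width: 59.2
```

```bash
python3 - <<'E'
from h import *
u,v=143,101
cv2.imwrite("pics/l5.png",cv2.resize(arm.get_image("scene")[v:v+100,u:u+110,::-1],None,fx=6,fy=6,interpolation=cv2.INTER_CUBIC))
E
```

```text
(no output)
```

View pics/l5.png

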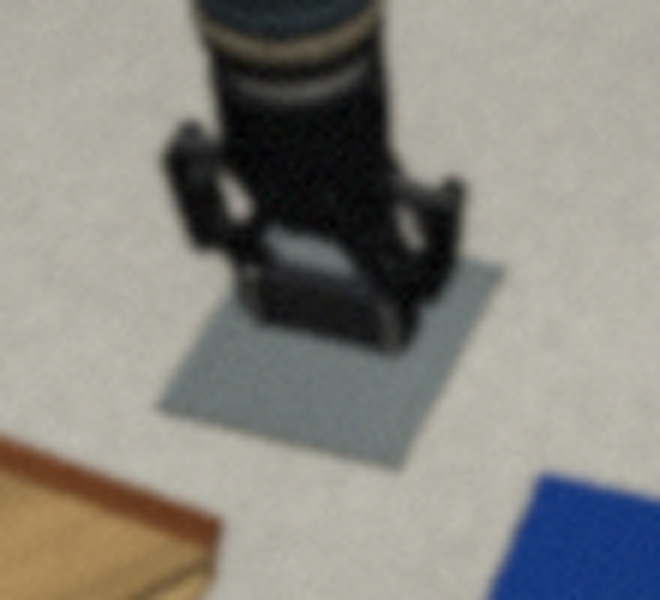

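```bash
cat >> h.py <<'E'
def liftest(uv):
    C3=[[70,-60,5],[70,60,5],[-70,60,5]]
    def f(p):
        M=pose([0,0,p[3]],p[4])[0]
        return (proj("scene",np.array(C3)@M.T+[p[1],p[2],p[0]])-uv).ravel()
    for t in (0,2,4,6,8,12):
        z=6+54*np.sin(np.radians(t)) if t<0 else 6*np.cos(np.radians(t))+70*np.sin(np.radians(t))-6*(t>5)
        r=least_squares(lambda q:f([z,*q,t]),[380,-200,0]);print(t,round(z,1),r.x.round(1),r.cost.round(2),r.fun.round(1))
E
python3 - <<'E'
from h import *
uv=np.array([(143+160/6,101+408/6),(143+400/6,101+468/6),(143+503/6,101+268/6)])-.5
liftest(uv)
E
```

```text
0 6.0 [ 380.2 -201.    -1. ] 1.33 [-0.6  0.3 -0.1  0.6  0.7 -1.1]
2 8.4 [ 3.833e+02 -1.998e+02 -3.000e-01] 0.67 [-0.7  0.2  0.2  0.2  0.6 -0.6]
4 10.9 [ 386.4 -198.6    0.4] 0.59 [-0.9  0.1  0.4 -0.2  0.4  0. ]
6 7.3 [ 384.7 -199.9    1. ] 1.09 [-0.8 -0.   0.6 -0.7  0.1  0.8]
8 9.7 [ 387.9 -198.7    1.6] 2.59 [-0.9 -0.1  0.9 -1.2 -0.1  1.5]
12 14.4 [ 394.3 -196.3    2.9] 8.33 [-1.1 -0.4  1.5 -2.2 -0.4  2.9]
```

Emit:
{"method": "send_rows", "body": {"deltas": [[[50, 0.1, 0, 0, 0], [50, 0.1, 0, 0, 0], [50, 0, 0, 0, 0], [50, 0, 0, 0, 0], [50, 0.0, 0, 0, 0]]]}}

```text
t: 21.78
ee_pos: [380.5, -202.1, 8.1]
orientation: [[0.01, -1.0, 0.003], [-0.004, 0.003, 1.0], [-1.0, -0.01, -0.004]]
wrist_force: [9.7, -1.4, 12.1]
width: 59.6
```

Emit:
{"method": "send_rows", "body": {"deltas": [[[50, 0.1, 0, 0, 0], [50, 0.05, 0, 0, 0], [50, 0, 0, 0, 0], [50, 0, 0, 0, 0], [50, 0.0, 0, 0, 0]]]}}

```text
t: 22.2
ee_pos: [380.5, -202.1, 7.3]
orientation: [[0.011, -1.0, 0.003], [-0.004, 0.003, 1.0], [-1.0, -0.011, -0.004]]
wrist_force: [6.7, -1.4, 26.0]
width: 59.4
```

Emit:
{"method": "send_rows", "body": {"deltas": [[[50, -0.3, -0.5, -0.2, 0], [50, 0, 0, 0, 0], [68, 0, 0, 0, 0], [72, 0, 0, 0, 0], [78, 0, 0, 0, 0]]]}}

```text
t: 22.62
ee_pos: [379.5, -201.6, 6.9]
orientation: [[-0.001, -1.0, 0.003], [0.0, 0.003, 1.0], [-1.0, 0.001, 0.0]]
wrist_force: [0.5, -0.4, 0.3]
width: 66.9
```

Emit:
{"method": "send_rows", "body": {"deltas": [[[78, -0.4, 0, 0, 0], [78, -0.1, 0, 0, 0], [78, 0, 0, 0, 0], [78, 0, 0, 0, 0], [78, 0, 0, 0, 0]]]}}

```text
t: 23.03
ee_pos: [380.0, -201.8, 12.1]
orientation: [[-0.0, -1.0, 0.003], [-0.0, 0.003, 1.0], [-1.0, 0.0, -0.0]]
wrist_force: [-0.8, 0.3, -0.3]
width: 66.9
```

Emit:
{"method": "send_rows", "body": {"deltas": [[[72, 0, 0, 0, 0], [68, 0, 0, 0, 0], [64, 0, 0, 0, 0], [60, 0, 0, 0, 0], [55, 0, 0, 0, 0]]], "newtons": 60}}

```text
t: 23.45
ee_pos: [380.0, -201.9, 12.4]
orientation: [[-0.0, -1.0, 0.003], [-0.0, 0.003, 1.0], [-1.0, 0.0, -0.0]]
wrist_force: [-1.5, 0.3, 7.4]
width: 59.4
```

Emit:
{"method": "send_rows", "body": {"deltas": [[[50, 0, 0, 0, 0], [50, 0, 0, 0, 0], [50, -0.3, 0, 0, 0], [50, -0.3, 0, 0, 0], [50, 0, 0, 0, 0]]], "newtons": 60}}

```text
t: 23.87
ee_pos: [380.0, -201.8, 18.4]
orientation: [[0.0, -1.0, 0.003], [-0.0, 0.003, 1.0], [-1.0, -0.0, -0.0]]
wrist_force: [0.6, -1.1, -2.7]
width: 59.0
```

Emit:
{"method": "send_rows", "body": {"deltas": [[[50, -1.5, 0, 0, 0], [50, -3, 0, 0, 0], [50, -3.5, 0, 0, 0], [50, -3, 0, 0, 0], [50, -1, 0, 0, 0]]]}}

```text
t: 24.28
ee_pos: [381.5, -202.6, 142.0]
orientation: [[0.004, -1.0, 0.003], [-0.002, 0.003, 1.0], [-1.0, -0.004, -0.002]]
wrist_force: [1.8, -0.2, -3.1]
width: 59.0
```

Emit:
{"method": "send_rows", "body": {"deltas": [[[50, 0, -0.2, 1.2, 0], [50, 0, -0.5, 2.4, 0], [50, 0, -0.6, 3.2, 0], [50, 0, -0.7, 3.6, 0], [50, 0, -0.7, 3.6, 0]]]}}

```text
t: 24.7
ee_pos: [407.2, -60.7, 138.0]
orientation: [[-0.0, -1.0, 0.004], [-0.0, 0.004, 1.0], [-1.0, 0.0, -0.0]]
wrist_force: [0.9, -0.4, -2.9]
width: 59.2
```

Emit:
{"method": "send_rows", "body": {"deltas": [[[50, 0, -0.7, 3.6, 0], [50, 0, -0.7, 3.6, 0], [50, 0, -0.7, 3.6, 0], [50, 0, -0.7, 3.6, 0], [50, 0, -0.7, 3.6, 0]]]}}

```text
t: 25.12
ee_pos: [442.7, 119.9, 138.0]
orientation: [[-0.0, -1.0, 0.003], [-0.0, 0.003, 1.0], [-1.0, 0.0, -0.0]]
wrist_force: [1.0, -1.0, -3.3]
width: 58.9
```

Emit:
{"method": "send_rows", "body": {"deltas": [[[50, 0, -0.7, 3.6, 0], [50, 0, -0.7, 3.6, 0], [50, 0, -0.6, 3.2, 0], [50, 0, -0.4, 2.4, 0], [50, 0, -0.33, 1.44, 0]]]}}

```text
t: 25.53
ee_pos: [470.7, 263.0, 137.6]
orientation: [[-0.0, -1.0, 0.001], [0.0, 0.001, 1.0], [-1.0, 0.0, 0.0]]
wrist_force: [0.4, 0.9, -3.5]
width: 58.9
```

Emit:
{"method": "send_rows", "body": {"deltas": [[[50, 0, 0, 0, 0], [50, 1, 0, 0, 0], [50, 1, 0, 0, 0], [50, 0, 0, 0, 0], [50, 0, 0, 0, 0]]]}}

```text
t: 25.95
ee_pos: [469.8, 258.8, 117.0]
orientation: [[-0.002, -1.0, 0.004], [-0.001, 0.004, 1.0], [-1.0, 0.002, -0.001]]
wrist_force: [0.5, -0.0, -4.3]
width: 59.1
```

```bash
python3 - <<'E'
from h import *
s=arm.state();print(s["ee_pos"],s["wrist_force"],s["ft_torque"],s["width"])
e=s["ee_pos"];pan=[470.66,264.38,-.17]
lid=[e[0],e[1],-.17,e[2]-6.4]
L=[at(lid,rect(70,60,5)),at(pan,rect(85,75,18))]
out=[]
for n,(u,v) in(("top",(115,155)),("scene",(310,150))):
    im=cv2.resize(arm.get_image(n)[v:v+115,u:u+100,::-1],None,fx=4,fy=4,interpolation=cv2.INTER_CUBIC)
    for P in L: cv2.polylines(im,[((proj(n,P)-[u,v]+.5)*4).round().astype(int)],True,(0,255,255),1)
    out.append(im)
cv2.imwrite("pics/p1.png",np.hstack(out))
E
```

```text
[469.81586575 258.77606446 117.03320677] [ 0.47609583 -0.03990104 -4.2528077 ] [-0.0263295   0.03581741 -0.00231976] 59.1014201927175
```

View pics/p1.png

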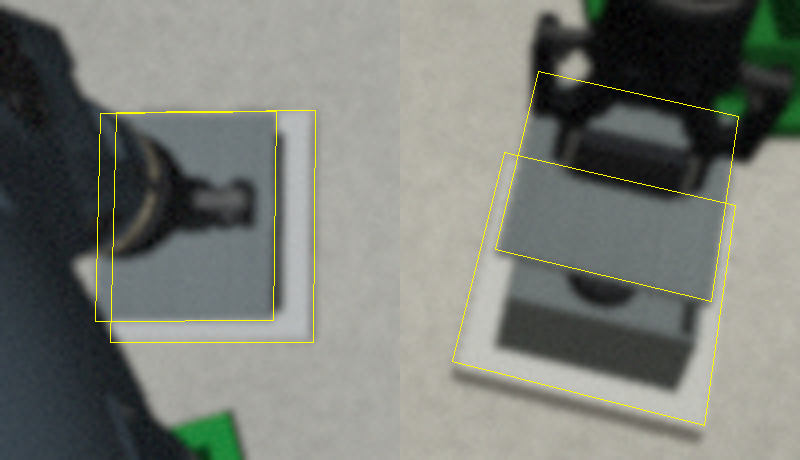

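Emit:
{"method": "send_rows", "body": {"deltas": [[[50, 0, -0.1, 0.4, 0], [50, 0.8, 0, 0, 0], [50, 0.8, 0, 0, 0], [50, 0.4, 0, 0, 0], [50, 0, 0, 0, 0]]]}}

```text
t: 26.47
ee_pos: [470.8, 263.8, 96.6]
orientation: [[-0.002, -1.0, 0.003], [-0.001, 0.003, 1.0], [-1.0, 0.002, -0.001]]
wrist_force: [-0.7, 0.0, -2.5]
width: 59.2
```

Emit:
{"method": "send_rows", "body": {"deltas": [[[50, 0.5, 0, 0, 0], [50, 0.4, 0, 0, 0], [50, 0.3, 0, 0, 0], [50, 0.1, 0, 0, 0], [50, 0, 0, 0, 0]]]}}

```text
t: 26.88
ee_pos: [471.5, 264.2, 84.8]
orientation: [[-0.0, -1.0, 0.003], [-0.0, 0.003, 1.0], [-1.0, 0.0, -0.0]]
wrist_force: [-0.3, -1.2, -3.6]
width: 58.9
```

Emit:
{"method": "send_rows", "body": {"deltas": [[[50, 0.1, 0, 0, 0], [50, 0.1, 0, 0, 0], [50, 0, 0, 0, 0], [50, 0, 0, 0, 0], [50, 0, 0, 0, 0]]]}}

```text
t: 27.3
ee_pos: [471.8, 264.3, 83.2]
orientation: [[0.0, -1.0, 0.003], [0.0, 0.003, 1.0], [-1.0, -0.0, 0.0]]
wrist_force: [-0.6, -0.4, -4.0]
width: 59.2
```

Emit:
{"method": "send_rows", "body": {"deltas": [[[50, 0.1, 0, 0, 0], [50, 0.1, 0, 0, 0], [50, 0.05, 0, 0, 0], [50, 0, 0, 0, 0], [50, 0, 0, 0, 0]]]}}

```text
t: 27.72
ee_pos: [471.6, 264.3, 80.5]
orientation: [[-0.0, -1.0, 0.003], [-0.0, 0.003, 1.0], [-1.0, 0.0, -0.0]]
wrist_force: [-0.1, -0.8, -3.5]
width: 58.9
```

Emit:
{"method": "send_rows", "body": {"deltas": [[[50, 0.05, 0, 0, 0], [50, 0.05, 0, 0, 0], [50, 0, 0, 0, 0], [50, 0, 0, 0, 0], [50, 0, 0, 0, 0]]]}}

```text
t: 28.13
ee_pos: [471.7, 264.3, 79.6]
orientation: [[-0.0, -1.0, 0.003], [-0.0, 0.003, 1.0], [-1.0, 0.0, -0.0]]
wrist_force: [-0.2, -0.6, -3.7]
width: 58.7
```

Emit:
{"method": "send_rows", "body": {"deltas": [[[50, 0.05, 0, 0, 0], [50, 0.03, 0, 0, 0], [50, 0, 0, 0, 0], [50, 0, 0, 0, 0], [50, 0, 0, 0, 0]]]}}

```text
t: 28.55
ee_pos: [471.7, 264.3, 79.5]
orientation: [[0.001, -1.0, 0.003], [0.0, 0.003, 1.0], [-1.0, -0.001, 0.0]]
wrist_force: [-2.3, -1.9, 5.4]
width: 58.7
```

Emit:
{"method": "send_rows", "body": {"deltas": [[[50, 0.04, 0, 0, 0], [50, 0, 0, 0, 0], [50, 0, 0, 0, 0], [50, 0, 0, 0, 0], [50, 0, 0, 0, 0]]]}}

```text
t: 28.97
ee_pos: [471.7, 264.3, 79.5]
orientation: [[0.001, -1.0, 0.003], [0.0, 0.003, 1.0], [-1.0, -0.001, 0.0]]
wrist_force: [-3.7, -1.7, 10.7]
width: 58.7
```

Emit:
{"method": "send_rows", "body": {"deltas": [[[50, -0.05, 0, 0, 0], [66, 0, 0, 0, 0], [70, 0, 0, 0, 0], [76, 0, 0, 0, 0], [84, 0, 0, 0, 0]]], "newtons": 20}}

```text
t: 29.38
ee_pos: [472.0, 264.5, 78.9]
orientation: [[0.0, -1.0, 0.003], [0.0, 0.003, 1.0], [-1.0, -0.0, 0.0]]
wrist_force: [0.5, -0.6, -0.5]
width: 71.6
```

Emit:
{"method": "send_rows", "body": {"deltas": [[[90, 0, 0, 0, 0], [95, -0.5, 0, 0, 0], [95, -1.5, 0, 0, 0], [95, -3, 0, 0, 0], [95, -4, 0, 0, 0]]]}}

```text
t: 29.8
ee_pos: [470.2, 263.5, 167.9]
orientation: [[-0.004, -1.0, 0.003], [-0.003, 0.003, 1.0], [-1.0, 0.004, -0.003]]
wrist_force: [1.4, 0.4, -0.0]
width: 81.0
```

Emit:
{"method": "send_rows", "body": {"deltas": [[[95, -4, 0, -2, 0], [95, -1, 0, -3.8, 0], [95, 0, 0, -3.8, 0], [95, 0, 0, -3.8, 0], [95, 0, 0, -2, 0]]]}}

```text
t: 30.22
ee_pos: [470.9, 108.8, 217.0]
orientation: [[0.001, -1.0, 0.004], [-0.001, 0.004, 1.0], [-1.0, -0.001, -0.001]]
wrist_force: [-0.8, 0.6, 0.2]
width: 81.3
```

```bash
python3 - <<'E'
from h import *
s=arm.state();print(s["ee_pos"],s["wrist_force"],s["width"],s["t"])
lid=[471.7,264.3,-.17,73]
out=[]
for n,(u,v) in(("top",(115,155)),("scene",(310,150))):
    im=cv2.resize(arm.get_image(n)[v:v+115,u:u+100,::-1],None,fx=4,fy=4,interpolation=cv2.INTER_CUBIC)
    cv2.polylines(im,[((proj(n,at(lid,rect(70,60,5)))-[u,v]+.5)*4).round().astype(int)],True,(0,255,255),1)
    out.append(im)
cv2.imwrite("pics/p2.png",np.hstack(out))
E
```

```text
[470.86128276 108.83889917 217.0478115 ] [-0.76054832  0.55399158  0.172262  ] 81.32212423295834 30.2167
```

View pics/p2.png

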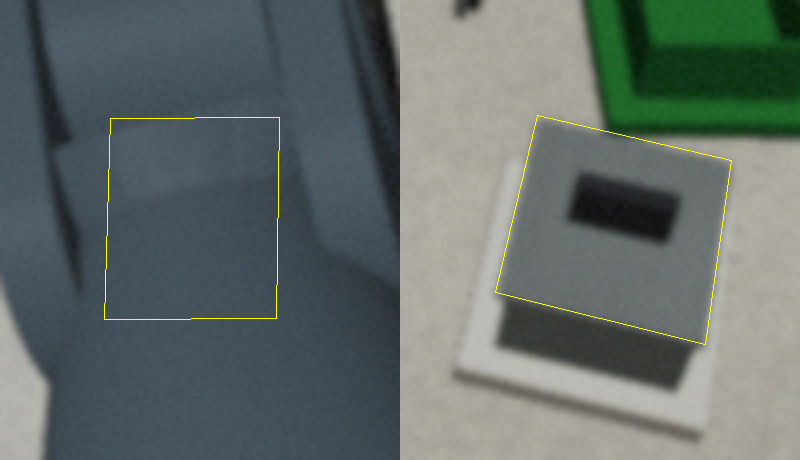

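The picture shows the lid flat on the rim, and its outline matches the drawn model at 73 mm to within about a pixel. The gripper is clear of it.

```bash
python3 -c "
from cell import arm
print(arm.job_done())"
```

```text
the job is handed in; nothing more can be done
None
```

The disc is in the firing pan and the lid is closed on it. I handed the job in at about 30 s, with the gripper open and clear.

- **Disc:** I lowered it flat onto the centre of the pan floor. The wrist force briefly read 16 N at touchdown, so I backed off 0.8 mm before opening. A picture afterwards showed it lying flat.
- **Lid:** The moves cannot tilt the tool, so I gripped the handle by its ends and lifted the lid still tilted 32°. I pressed it level on free table, with wrist forces up to about 29 N. Then I gripped it again, carried it level to the pan and lowered it slowly.

**Last checks**
- The lid met the rim at a tool height of 79.5 mm; I had worked out 79.4 mm. Contact force was about 11 N before I backed off and opened.
- The last scene picture agrees with a flat lid at rim height to within about a pixel.
- The arm blocked the top camera, so nothing confirms the lid's final position from above.
- I did not check the bowl and the two small pieces at the end; every move passed clear of them.

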